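# Stand the toppled relay lens in the beam path and switch the lamp on

## Robot

A 7-joint arm with a two-finger parallel gripper is mounted at the origin on the work surface. World frame = base frame: x ahead of the robot, y to its left, z up, the work surface at z = 0. Lengths are in m, angles in rad, forces in N, time in s.
With the tool pointing down it reaches from about 0.35 to 0.9 m from the base axis. Payload 8.1 kg.
Tool frame: the origin (TCP) lies on the front face of the gripper's body, between the roots of the fingers; the fingertips stand ctrl.tip_reach ahead of it and the grasp point (between the pads) lies 47 mm ahead of it (ctrl.tip_reach is the distance from the TCP to the fingertips, in m); z points along the fingers, y is the line along which they close (so a half turn about z gives the same grasp; the last joint's range is limited). The gripper opens to 92 mm and grips with 3 to 60 N. Pads are 19 mm wide; open, the fingers measure 130 mm over their backs; the gripper's body (75 mm by 190 mm) begins 47 mm behind the grasp point.
Start: joints at [-1.222, 0.434, 0.025, 1.573, -0.012, 1.134, -0.075], TCP at [0.273, 0.562, 0.292] pointing down, gripper open.
Joint ranges: [-2.62, 2.62], [-0.44, 2.09], [-1.27, 1.32], [0.08, 2.57], [-1.32, 4.46], [0.12, 2], [-2.74, 2.74]. Speed limits (rad/s): [2.22, 2.22, 3.01, 3.01, 3.14, 3.14, 3.14].

## Interface

Orientations are given as a unit quaternion [w, x, y, z].
In Python, from rig import ctrl gives the robot as it stands.
- The arm moves only by the shell command python3 -m pendant 'ROWS' [OPENING] [FORCE]. ROWS is JSON, a list of rows, each an object of numbers: "tx", "ty", "tz": the shift along the world's x, y, z each as a share of 400 mm, from -1 to 1; "rx", "ry", "rz": the turn, a rotation vector about the world's x, y, z each as a share of 45 degrees, from -1 to 1. A call has exactly 10 rows; each row is the pose to reach, as a shift and turn from the pose commanded when the call began; what a row does not reach only later rows make up. A row lasts 1/8 s, in which the tool goes at most 62.5 mm and 10.7 degrees, less where a joint would pass 70% of its speed; a pose out of reach is approached as far as the arm can. A call with a number of a shift or a turn outside -1 to 1 is refused whole. A call with a gripper value outside its range is refused whole. OPENING is the opening, from -1 (shut) to 1 (fully open), set as the call begins (- or left out, the last holds). The fingers move at their own pace and stop on an object; FORCE is the grip in N (left out, the last holds). Time passes only in rows, so rows that repeat a pose let the fingers close, or fill a call up. It gives the time, the measured TCP pose, the force, the opening and the grip force at its end, in the units of the state.
- ctrl.get_state(): the state, without advancing time (a new reading comes with each control period).
- ctrl.grab_frame(name): name is "side" or "top" or "wrist"; returns a dict with "pixels" (420x560x3 uint8, blue, green, red), "mtx" (3x3 intrinsics, pixels), "extrinsics" (4x4, takes a point from camera to world coordinates). Camera axes: x right, y up, looking along -z (the intrinsics and any distortion apply to the point x, -y, -z); pixel columns grow to the right and rows downward; lengths in m; the calibration is good to about 2 mm. A picture is of the moment at which its call begins. There is no depth.
- ctrl.job_done(): hands the job in; it is judged then, once.
The state is a dict: "clock": time; "qpos": joint angles; "joint_velocities": joint speeds; "joint_torque": joint torques, N m; "tcp_pos": TCP position; "orientation": TCP orientation; "contact_force": force on the tool from outside, world axes, zero at the start; "wrist_torque": the same for the moment, N m; "grip_width": opening from 0.0 (shut) to 1.0 (fully open); "grasp_force": force on a finger pad.
Only numpy, scipy, OpenCV 4.12 (cv2) and the standard library are available. Lean on these libraries where they do the work, as an engineer would, in place of code of your own. Each camera call takes 0.05 s, during which the arm holds its last target. There are 200 camera calls.

## Task

The small relay-lens stand has toppled over on the microscopy bench. Stand it upright on its foot midway between the lamp's nozzle and the microscope's inlet collar, centred on the straight line between them, with its glass facing squarely along that line, and let go of it; only then turn the handle on top of the lamp clockwise from OFF all the way to its ON stop. Leave the bottle, the jar and the slide box as they are, and let go of everything.

Things in the scene. Friction and masses are not known exactly. Their poses are not given: they have to be found in the camera images.
- lens: loose lens stand, 80 mm tall, starts lying on a face. +x: foot to top (up when upright), y: width, z: thickness = optical axis (both faces alike). Steel foot 12 mm high, 60 wide; above it an aluminium plate 40 wide, straight to 60 mm, then a half-round top; all 30 thick. Origin: mid-height (foot x=-40, top x=+40 mm), on the face it first lies on (z spans 0 to 30). 0.19-0.33 kg
- lens_foot (a point): centre of the underside of the stand's foot: local (-40, 0, 15) mm of lens
- lens_glass (a point): centre of the stand's glass, mid-thickness: local (20, 0, 15) mm of lens; 60 mm above the bench when the stand is upright
- lamp: lamp house fixed to the bench: black box 90 (x) by 120 (y) by 90 mm high, origin under its centre; a round steel nozzle of 48 mm diameter sticks out 25 mm from its -y face, 60 mm above the bench. The beam leaves along its -y axis; the rotary handle sits in the middle of its top
- lamp_nozzle (a point): centre of the nozzle's mouth: lamp-local (0, -85, 60) mm
- inlet: microscope light inlet fixed to the bench: cream block 75 by 70 by 88 mm high on a dark 90 by 85 by 12 mm foot plate, origin under its centre, with the same yaw as the lamp; a black round collar of 44 mm diameter sticks out 20 mm from its +y face towards the lamp, 60 mm above the bench
- inlet_collar (a point): centre of the collar's mouth: inlet-local (0, 55, 60) mm; it lies on the beam line, 160 mm from the nozzle's mouth
- isolator (a joint): angle of the rotary handle on the lamp's top (rad): 0 = OFF with the grip bar along the lamp's x axis, pi/2 = ON stop with the bar along the lamp's y axis. Grows clockwise seen from above; stiff, stays where it is left; starts near OFF
- isolator_grip (a point): point on the handle's axis at the height to grip, 127 mm above the bench. The handle's grip is an upright black bar 42 mm long, 14 mm thick, from 102 to 134 mm above the bench, on a low round disc; a small white mark on its top shows its pointer end, which points to the lamp's -x side at OFF and to the lamp's +y side at ON
- oil: loose small amber bottle with black cap, 34 mm diameter, 70 mm high, origin under its centre; bystander
- jar: loose clear jar with white lid, 56 mm diameter, 60 mm high, origin under its centre; bystander
- slidebox: loose grey flat slide box, 90 by 170 by 32 mm high, origin under its centre; bystander
Not all that is in view belongs to the job. Of the things shaped like the lamp, the black one is meant.

How it is judged:
On the way, in this order (a step that is already met when the one before it is completed fails the run):
1. the lens stand is upright, midway, on the line and square to it, and let go (angle between lens's own x axis and vertical below 0.08 rad and height (world z) of lens_foot below 0.004 m and x of lens_glass in the frame of lamp between -0.006 and 0.006 m and horizontal distance between lens_glass and lamp_nozzle below 0.088 m and horizontal distance between lens_glass and inlet_collar below 0.088 m and angle between the z axis of lens and the y axis of lamp, either way round below 0.12 rad and contact force between lens and the fingers below 0.05 N and linear speed of lens below 0.02 m/s), for 0.2 s.
2. the lamp handle is turned to ON (value of joint isolator above 1.42 rad), for 0.2 s.
At the end, for the whole second after the job is handed in: Lens stand upright on its foot (within 0.08 rad), at rest, glass within 6 mm sideways of the beam line and within 88 mm of both nozzle mouth and collar mouth (horizontally), optical axis within 0.12 rad of the line; handle beyond 1.42 rad (ON stop 1.57) (angle between lens's own x axis and vertical below 0.08 rad and height (world z) of lens_foot below 0.004 m and x of lens_glass in the frame of lamp between -0.006 and 0.006 m and horizontal distance between lens_glass and lamp_nozzle below 0.088 m and horizontal distance between lens_glass and inlet_collar below 0.088 m and angle between the z axis of lens and the y axis of lamp, either way round below 0.12 rad and value of joint isolator above 1.42 rad and linear speed of lens below 0.02 m/s); the robot touches nothing.
It fails at once if a bystander (bottle, jar or slide box) is moved more than 15 mm or tipped (distance of any of oil, jar, slidebox from where it was at the start of the episode above 0.015 m or angle between any of oil, jar, slidebox's own z axis and vertical above 0.3 rad).
It also fails if it takes over 72 s, if anything falls off the work surface, if the arm or the gripper's body presses on something with over 40 N, if the wrist force passes 120 N, or if a joint passes its speed limit or range.

## Working session

There is one attempt and no reset: what is moved stays moved. The work goes in short steps, Python scripts to look and compute and a shell command to move; the robot and the scene stay as the last step left them, time stands still between calls to the robot, and variables do not carry over. Pictures are saved under pics/ and viewed, at most 10 in all, crops included, and the job is handed in when it is done.

```bash
ls; mkdir -p pics; python3 - <<'E'
from rig import ctrl
import cv2,numpy as np
s=ctrl.get_state();print(s, ctrl.tip_reach)
for n in("top","side"):
    f=ctrl.grab_frame(n);cv2.imwrite(f"pics/{n}0.png",f["pixels"]);np.savez(f"pics/{n}0.npz",**f);print(n,f["mtx"],f["extrinsics"],f.keys())
E
```

```text
pics
{'clock': 0.0, 'qpos': array([-1.22163803,  0.43523978,  0.02495914,  1.57405772, -0.01159986,
        1.13400508, -0.07510169]), 'joint_velocities': array([ 0.00020385,  0.0002432 , -0.00141106, -0.00096561, -0.00108604,
       -0.00070378,  0.00024752]), 'joint_torque': array([-8.75179612e-04, -6.67853808e+01,  9.84708108e-01, -3.14468014e+01,
       -6.05190732e-02,  4.27310227e-02,  1.76056037e-04]), 'tcp_pos': array([0.27270605, 0.56193005, 0.29144953]), 'orientation': array([-1.07904373e-04,  2.23991692e-01,  9.74590739e-01, -7.75028562e-04]), 'contact_force': array([-0.18068457, -0.77366987,  0.03175128]), 'wrist_torque': array([ 0.0139824 , -0.01718923, -0.01270162]), 'grasp_force': 0.0, 'grip_width': 1.0019926002673847} 0.0655
top [[379.8937384    0.         273.03475206]
 [  0.         379.8937384  207.25534149]
 [  0.           0.           1.        ]] [[ 0.01278349  0.99434313 -0.10544342  0.52087124]
 [-0.99952715  0.01565649  0.02646424 -0.00215758]
 [ 0.02796541  0.10505525  0.9940731   0.95043334]
 [ 0.          0.          0.          1.        ]] dict_keys(['pixels', 'mtx', 'extrinsics'])
side [[415.2777279    0.         272.78014404]
 [  0.         415.2777279  209.43095394]
 [  0.           0.           1.        ]] [[-0.99964054  0.0118628  -0.02404282  0.56049703]
 [-0.02617159 -0.62633673  0.77911318  0.89937381]
 [-0.00581644  0.77946236  0.62642206  0.84572125]
 [ 0.          0.          0.          1.        ]] dict_keys(['pixels', 'mtx', 'extrinsics'])
```

View pics/top0.png

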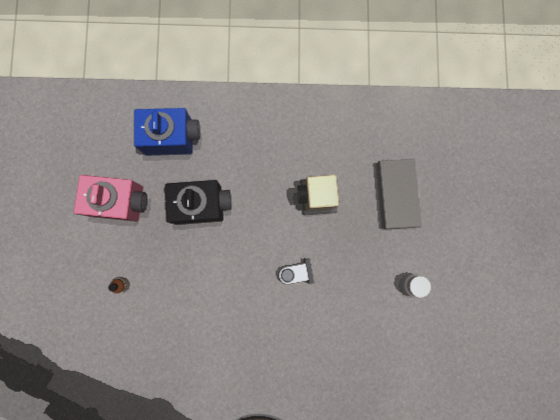

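View pics/side0.png

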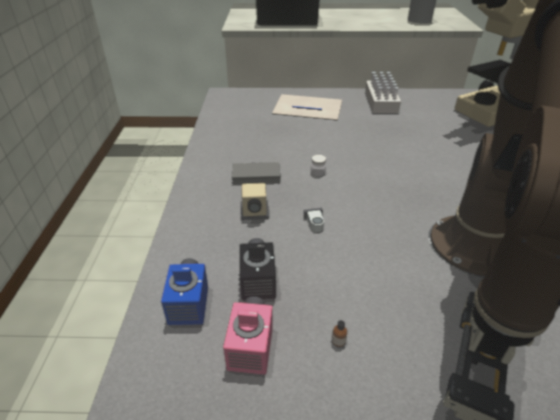

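The top view shows the black lamp at (195,203) with its nozzle at (226,200). The inlet is at (320,192) with its collar at (293,196). The toppled stand is at (295,273), foot to the right. In the side view they are at (257,268), (255,203) and (315,218). The blue and pink lamps are decoys.

```bash
cat > h.py <<'E'
import numpy as np,cv2
from rig import ctrl
def grab(n,tag):
    f=ctrl.grab_frame(n);cv2.imwrite(f"pics/{tag}.png",f["pixels"]);np.savez(f"pics/{tag}.npz",**f);return f
def load(tag): return dict(np.load(f"pics/{tag}.npz"))
def ray(f,p):
    d=np.linalg.inv(f["mtx"])@np.array([p[0],p[1],1.]);E=f["extrinsics"]
    d=E[:3,:3]@np.array([d[0],-d[1],-d[2]]);return E[:3,3],d/np.linalg.norm(d)
def plane(f,p,z):
    o,d=ray(f,p);return o+d*(z-o[2])/d[2]
def tri(*obs):
    A=0;b=0
    for f,p in obs:
        o,d=ray(f,p);P=np.eye(3)-np.outer(d,d);A=A+P;b=b+P@o
    x=np.linalg.solve(A,b);return x,[float(np.linalg.norm(np.cross(x-ray(f,p)[0],ray(f,p)[1]))) for f,p in obs]
def proj(f,X):
    E=f["extrinsics"];c=E[:3,:3].T@(np.asarray(X)-E[:3,3]);q=f["mtx"]@np.array([c[0],-c[1],-c[2]]);return q[:2]/q[2]
def blobs(mask,amin=40):
    cs,_=cv2.findContours(mask.astype(np.uint8),cv2.RETR_EXTERNAL,cv2.CHAIN_APPROX_NONE)
    return [c for c in cs if cv2.contourArea(c)>amin]
E
python3 - <<'E'
from h import *
np.set_printoptions(precision=4,suppress=True)
t=load("top0")
for n,p,z in [("lens",(295,273),.03),("lensfoot",(308,271),.03),("lenstop",(279,275),.03),("lampdisc",(191,202),.095),("inlettop",(322,192),.1),("oil",(117,286),.07),("jar",(420,287),.06),("box",(400,195),.03)]:
    print(n,plane(t,p,z))
f=grab("wrist","w0");print(f["extrinsics"],f["mtx"])
E
```

```text
lens [ 0.4609 -0.0814  0.03  ]
lensfoot [ 0.4659 -0.1126  0.03  ]
lenstop [ 0.4557 -0.043   0.03  ]
lampdisc [0.6206 0.1602 0.095 ]
inlettop [ 0.6476 -0.1355  0.1   ]
oil [0.4301 0.3242 0.07  ]
jar [ 0.4338 -0.371   0.06  ]
box [ 0.6539 -0.3398  0.03  ]
[[ 0.437  -0.8686 -0.2337  0.2114]
 [ 0.8995  0.4216  0.115   0.5932]
 [-0.0014 -0.2605  0.9655  0.3841]
 [ 0.      0.      0.      1.    ]] [[292.2923   0.     281.0484]
 [  0.     292.2923 211.1383]
 [  0.       0.       1.    ]]
```

```bash
python3 -m pendant '[{"tx":0.05,"ty":-0.1,"rz":-0.1},{"tx":0.1,"ty":-0.2,"rz":-0.2},{"tx":0.15,"ty":-0.3,"rz":-0.3},{"tx":0.2,"ty":-0.4,"rz":-0.4},{"tx":0.25,"ty":-0.5,"rz":-0.5},{"tx":0.3,"ty":-0.6,"rz":-0.6},{"tx":0.35,"ty":-0.7,"rz":-0.7},{"tx":0.4,"ty":-0.75,"rz":-0.8},{"tx":0.4,"ty":-0.75,"rz":-0.8},{"tx":0.4,"ty":-0.75,"rz":-0.8}]'
python3 -m pendant '[{"tx":0.05,"ty":-0.1,"rz":-0.1},{"tx":0.1,"ty":-0.2,"rz":-0.2},{"tx":0.15,"ty":-0.3,"rz":-0.3},{"tx":0.2,"ty":-0.4,"rz":-0.4},{"tx":0.27,"ty":-0.5,"rz":-0.49},{"tx":0.27,"ty":-0.5,"rz":-0.49},{"tx":0.27,"ty":-0.5,"rz":-0.49},{"tx":0.27,"ty":-0.5,"rz":-0.49},{"tx":0.27,"ty":-0.5,"rz":-0.49},{"tx":0.27,"ty":-0.5,"rz":-0.49}]'
python3 -c "
from h import *
grab('wrist','w1')"
```

```text
$[0]: bad value
$[0]: bad value
```

View pics/w1.png

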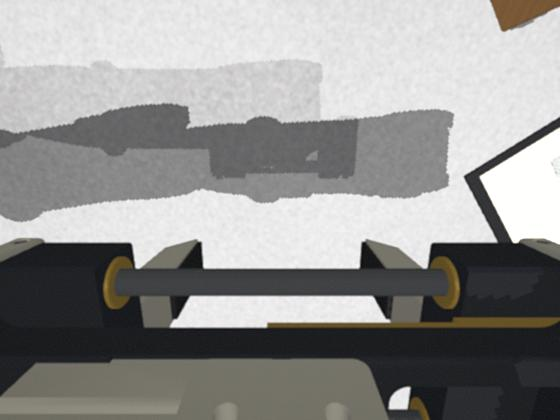

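The bare rows were refused, and the picture shows the start view with the gripper filling rows below 240. I'll write all six keys in each row.

```bash
python3 -m pendant '[{"tx":0.1,"ty":-0.15,"tz":0,"rx":0,"ry":0,"rz":-0.2},{"tx":0.2,"ty":-0.3,"tz":0,"rx":0,"ry":0,"rz":-0.4},{"tx":0.3,"ty":-0.45,"tz":0,"rx":0,"ry":0,"rz":-0.6},{"tx":0.4,"ty":-0.6,"tz":0,"rx":0,"ry":0,"rz":-0.8},{"tx":0.4,"ty":-0.75,"tz":0,"rx":0,"ry":0,"rz":-0.8},{"tx":0.4,"ty":-0.75,"tz":0,"rx":0,"ry":0,"rz":-0.8},{"tx":0.4,"ty":-0.75,"tz":0,"rx":0,"ry":0,"rz":-0.8},{"tx":0.4,"ty":-0.75,"tz":0,"rx":0,"ry":0,"rz":-0.8},{"tx":0.4,"ty":-0.75,"tz":0,"rx":0,"ry":0,"rz":-0.8},{"tx":0.4,"ty":-0.75,"tz":0,"rx":0,"ry":0,"rz":-0.8}]'
python3 -m pendant '[{"tx":0.1,"ty":-0.12,"tz":0,"rx":0,"ry":0,"rz":-0.2},{"tx":0.2,"ty":-0.25,"tz":0,"rx":0,"ry":0,"rz":-0.4},{"tx":0.27,"ty":-0.4,"tz":0,"rx":0,"ry":0,"rz":-0.49},{"tx":0.27,"ty":-0.5,"tz":0,"rx":0,"ry":0,"rz":-0.49},{"tx":0.27,"ty":-0.5,"tz":0,"rx":0,"ry":0,"rz":-0.49},{"tx":0.27,"ty":-0.5,"tz":0,"rx":0,"ry":0,"rz":-0.49},{"tx":0.27,"ty":-0.5,"tz":0,"rx":0,"ry":0,"rz":-0.49},{"tx":0.27,"ty":-0.5,"tz":0,"rx":0,"ry":0,"rz":-0.49},{"tx":0.27,"ty":-0.5,"tz":0,"rx":0,"ry":0,"rz":-0.49},{"tx":0.27,"ty":-0.5,"tz":0,"rx":0,"ry":0,"rz":-0.49}]'
python3 -c "
from h import *
grab('wrist','w1')"
python3 -m pendant '[{"tx":0,"ty":-0.15,"tz":0,"rx":0,"ry":0,"rz":0},{"tx":0,"ty":-0.3,"tz":0,"rx":0,"ry":0,"rz":0},{"tx":0,"ty":-0.45,"tz":0,"rx":0,"ry":0,"rz":0},{"tx":0,"ty":-0.6,"tz":0,"rx":0,"ry":0,"rz":0},{"tx":0,"ty":-0.65,"tz":0,"rx":0,"ry":0,"rz":0},{"tx":0,"ty":-0.65,"tz":0,"rx":0,"ry":0,"rz":0},{"tx":0,"ty":-0.65,"tz":0,"rx":0,"ry":0,"rz":0},{"tx":0,"ty":-0.65,"tz":0,"rx":0,"ry":0,"rz":0},{"tx":0,"ty":-0.65,"tz":0,"rx":0,"ry":0,"rz":0},{"tx":0,"ty":-0.65,"tz":0,"rx":0,"ry":0,"rz":0}]'
python3 -c "
from h import *
a=grab('wrist','w2')['pixels'];b=load('w1')['pixels']
cv2.imwrite('pics/w12.png',np.vstack([b[:270],a[:270]]))"
```

```text
clock: 1.45
tcp_pos: [0.4325, 0.2632, 0.2921]
orientation: [-0.0, 0.514, 0.858, -0.0]
contact_force: [-1.2, -0.0, -0.1]
grip_width: 1.001
grasp_force: 0.0
clock: 2.7
tcp_pos: [0.5409, 0.0626, 0.2922]
orientation: [-0.0, 0.669, 0.744, 0.0]
contact_force: [-0.1, 0.3, 0.0]
grip_width: 1.001
grasp_force: 0.0
clock: 4.0
tcp_pos: [0.541, -0.1971, 0.2923]
orientation: [-0.0, 0.668, 0.744, 0.0]
contact_force: [-0.3, 0.3, -0.1]
grip_width: 1.001
grasp_force: 0.0
```

View pics/w12.png

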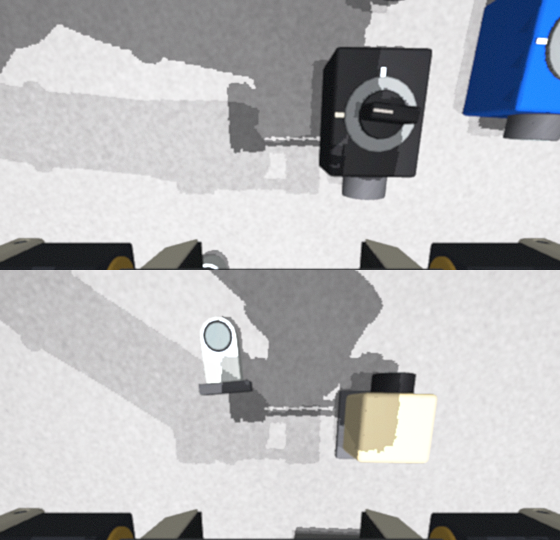

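The w1 half shows the black lamp's ring centred near (381,114), its bar horizontal with the pointer at the left (-x, OFF), and the nozzle at (363,187). The w2 half (subtract 270 from its rows) shows the stand's glass at (217,66) and foot at (224,117). The collar is at (393,113) and the cream block top at about (397,157).

```bash
python3 - <<'E'
from h import *
np.set_printoptions(precision=4,suppress=True)
w1,w2,t=load("w1"),load("w2"),load("top0")
def info(f,nm,m,box,amin=30):
    M=np.zeros(m.shape,np.uint8);x0,x1,y0,y1=box;M[y0:y1,x0:x1]=m[y0:y1,x0:x1]
    for c in blobs(M,amin):
        h=cv2.convexHull(c);e=cv2.fitEllipse(h) if len(h)>5 else None
        print(nm,cv2.contourArea(c),cv2.boundingRect(c),"ell",np.round(e[0]+e[1]+(e[2],),1),"ap",cv2.approxPolyDP(h,4,True)[:,0].tolist())
def hsv(f): return cv2.split(cv2.cvtColor(f["pixels"],cv2.COLOR_BGR2HSV))
h,s,v=hsv(w1)
info(w1,"ring",(v>90)&(v<190)&(s<60),(334,425,60,165))
info(w1,"lampblack",(v<75),(300,440,30,200),500)
h,s,v=hsv(w2)
info(w2,"cream",(s>25)&(v>100),(330,450,100,210),300)
info(w2,"creamtop",(v>235)&(h>10)&(h<40)&(s>10),(330,450,100,210),300)
info(w2,"collar",(v<60),(360,430,90,125))
info(w2,"glass",(s>15)&(h>80)&(h<130)&(v>120),(190,250,40,130))
info(w2,"foot",(v<110),(180,260,90,130))
h,s,v=hsv(t)
info(t,"tring",(v>70)&(s<60),(170,215,183,220),20)
info(t,"tcream",(s>40)&(v>150),(300,345,170,215))
info(t,"tlens",(v>150),(270,320,255,290))
a=cv2.resize(w1["pixels"][30:210,310:450],None,fx=3,fy=3,interpolation=2)
b=cv2.resize(w2["pixels"][90:210,325:450],None,fx=3,fy=3,interpolation=2)
c=cv2.resize(t["pixels"][180:300,270:350],None,fx=3,fy=3,interpolation=2)
im=np.zeros((540,800,3),np.uint8);im[:540,:420]=a;im[:360,420:795]=b;d=cv2.resize(w2["pixels"][40:130,190:260],None,fx=2,fy=2);im[360:540,420:560]=d
cv2.imwrite("pics/z1.png",im)
E
```

```text
ring 66.5 (373, 108, 21, 6) ell [382.7 110.5   4.8  22.2  95.8] ap [[373, 109], [393, 112]]
ring 1607.5 (334, 71, 83, 81) ell [378.1 112.9  73.7  82.   65.4] ap [[386, 71], [413, 93], [414, 126], [399, 144], [369, 150], [352, 139], [334, 113], [359, 86]]
lampblack 12706.0 (319, 47, 112, 147) ell [375.6 110.9 124.3 172.3  11.7] ap [[430, 50], [414, 174], [343, 193], [320, 165], [326, 63], [339, 47]]
cream 3019.5 (343, 123, 94, 70) ell [390.6 155.1  88.2 106.   88. ] ap [[436, 126], [423, 192], [359, 191], [344, 179], [348, 126]]
creamtop 2861.5 (358, 124, 80, 69) ell [400.2 168.2  67.1 107.5  33.3] ap [[436, 126], [426, 192], [358, 190], [358, 181], [400, 124]]
collar 148.5 (401, 104, 14, 19) ell [407.4 114.   12.5  26.1  12.2] ap [[414, 105], [412, 121], [401, 121], [405, 104]]
collar 494.0 (370, 103, 31, 19) ell [385.4 113.7  29.3  33.5  63.3] ap [[400, 104], [399, 121], [370, 121], [373, 104]]
glass 554.0 (203, 50, 30, 32) ell [217.4  65.7  28.9  32.  163.8] ap [[231, 72], [222, 81], [210, 79], [203, 68], [206, 55], [224, 52]]
foot 547.5 (217, 109, 43, 21) ell [239.5 120.3  23.4  44.4  95.3] ap [[259, 129], [230, 129], [217, 123], [223, 112], [247, 109]]
tring 686.5 (173, 186, 34, 34) ell [190.5 201.5  32.   32.9 176. ] ap [[187, 186], [200, 188], [206, 197], [193, 219], [173, 202]]
tcream 57.0 (307, 175, 32, 33) ell [322.6 190.7  34.9  44.   89.1] ap [[338, 205], [310, 207], [307, 178], [334, 175]]
tlens 252.5 (279, 264, 30, 22) ell [294.5 274.5  21.6  30.9  79.4] ap [[305, 264], [308, 279], [299, 285], [280, 279], [283, 268]]
```

View pics/z1.png

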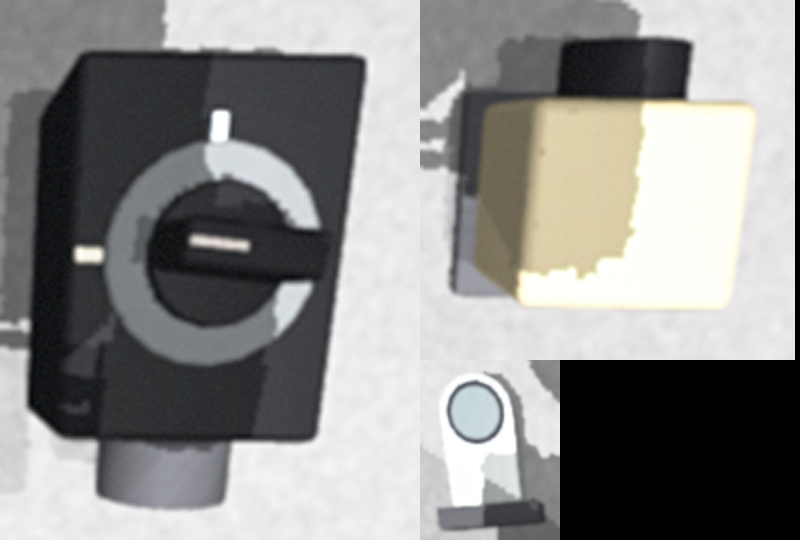

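The crop gives lamp top corners of (338,48), (432,50), (416,176) and (332,176), with the ring centre at (380.7,114). Three inlet top corners are at (436.7,124.3), (427.7,191.7) and (358.3,191.3).

```bash
python3 - <<'E'
from h import *
np.set_printoptions(precision=4,suppress=True)
w1,w2,t=load("w1"),load("w2"),load("top0")
n=np.linalg.norm
L=[plane(w1,p,.09) for p in [(338.3,48.3),(431.7,50),(416,176),(331.7,175.7)]]
print("lamp c",np.mean(L,0),"sides",[n(L[i]-L[(i+1)%4]) for i in range(4)],"yaws",[np.degrees(np.arctan2(*(L[i]-L[(i+1)%4])[[1,0]])) for i in range(4)])
print("ring tri",tri((w1,(380.7,114)),(t,(190.5,201.5))),"plane",plane(w1,(380.7,114),.095))
for z in(.088,.1):
    I=[plane(w2,p,z) for p in [(436.7,124.3),(427.7,191.7),(358.3,191.3)]]
    print("inlet",z,(I[0]+I[2])/2,n(I[0]-I[1]),n(I[1]-I[2]),[np.degrees(np.arctan2(*(a-b)[[1,0]])) for a,b in((I[0],I[1]),(I[1],I[2]))])
print("inlet corner tri",tri((w2,(436.7,124.3)),(t,(307,178-2))),tri((w2,(427.7,191.7)),(t,(334,175))),tri((w2,(358.3,191.3)),(t,(338,206))))
print("collar mouth top",plane(w2,(394,103.5),.082),"nozzle",plane(w1,(363.5,198),.06))
print("glass",plane(w2,(217.4,65.7),.03),tri((w2,(217.4,65.7)),(t,(288,274.5))))
# lens foot underside top corners & plate: crop coords
for nm,p in(("footL",(440/2-210+190,(526-360)/2+40)),("footR",(546/2-210+190,(520-360)/2+40)),("footmidtop",(493/2-210+190,(513-360)/2+40))):
    print(nm,plane(w2,p,.03),p)
E
```

```text
lamp c [0.627  0.1578 0.09  ] sides [np.float64(0.08502554258949777), np.float64(0.1149597310010428), np.float64(0.08531431016947427), np.float64(0.11604983365681622)] yaws [np.float64(-174.8742640877573), np.float64(95.83578226776363), np.float64(5.86000124255082), np.float64(-84.31000704309523)]
ring tri (array([0.619 , 0.1569, 0.1189]), [0.00010018331927459224, 0.0001001833192745236]) plane [0.6266 0.1592 0.095 ]
inlet 0.088 [ 0.6528 -0.1402  0.088 ] 0.06678839539169888 0.07174901724926654 [np.float64(96.05368392265831), np.float64(5.754090455361959)]
inlet 0.1 [ 0.6481 -0.1397  0.1   ] 0.06408862523183205 0.06884872514562634 [np.float64(96.0536839226583), np.float64(5.754090455361962)]
inlet corner tri (array([ 0.6869, -0.1031,  0.0843]), [8.64109526676578e-06, 8.64109526668876e-06]) (array([ 0.6892, -0.1669,  0.0923]), [0.002332915759422238, 0.002332915759422198]) (array([ 0.6164, -0.1731,  0.1016]), [0.0015879261808557572, 0.001587926180855763])
collar mouth top [ 0.6418 -0.0883  0.082 ] nozzle [0.6358 0.0709 0.06  ]
glass [ 0.4573 -0.0636  0.03  ] (array([ 0.4576, -0.0642,  0.0327]), [0.00036208042279234896, 0.0003620804227923867])
footL [ 0.4403 -0.1266  0.03  ] (200.0, 123.0)
footR [ 0.5013 -0.1167  0.03  ] (253.0, 120.0)
footmidtop [ 0.4705 -0.1161  0.03  ] (226.5, 116.5)
```

```bash
python3 -m pendant '[{"tx":-0.08,"ty":0.12,"tz":-0.08,"rx":0,"ry":0,"rz":0.05},{"tx":-0.16,"ty":0.24,"tz":-0.16,"rx":0,"ry":0,"rz":0.1},{"tx":-0.244,"ty":0.36,"tz":-0.24,"rx":0,"ry":0,"rz":0.133},{"tx":-0.244,"ty":0.497,"tz":-0.3,"rx":0,"ry":0,"rz":0.133},{"tx":-0.244,"ty":0.497,"tz":-0.3,"rx":0,"ry":0,"rz":0.133},{"tx":-0.244,"ty":0.497,"tz":-0.3,"rx":0,"ry":0,"rz":0.133},{"tx":-0.244,"ty":0.497,"tz":-0.3,"rx":0,"ry":0,"rz":0.133},{"tx":-0.244,"ty":0.497,"tz":-0.3,"rx":0,"ry":0,"rz":0.133},{"tx":-0.244,"ty":0.497,"tz":-0.3,"rx":0,"ry":0,"rz":0.133},{"tx":-0.244,"ty":0.497,"tz":-0.3,"rx":0,"ry":0,"rz":0.133}]' 1
python3 -m pendant '[{"tx":0,"ty":0,"tz":-0.02,"rx":-0.2,"ry":-0.043,"rz":0},{"tx":0,"ty":0,"tz":-0.05,"rx":-0.4,"ry":-0.085,"rz":0},{"tx":0,"ty":0,"tz":-0.08,"rx":-0.6,"ry":-0.128,"rz":0},{"tx":0,"ty":0,"tz":-0.128,"rx":-0.869,"ry":-0.185,"rz":0},{"tx":0,"ty":0,"tz":-0.128,"rx":-0.869,"ry":-0.185,"rz":0},{"tx":0,"ty":0,"tz":-0.128,"rx":-0.869,"ry":-0.185,"rz":0},{"tx":0,"ty":0,"tz":-0.128,"rx":-0.869,"ry":-0.185,"rz":0},{"tx":0,"ty":0,"tz":-0.128,"rx":-0.869,"ry":-0.185,"rz":0},{"tx":0,"ty":0,"tz":-0.128,"rx":-0.869,"ry":-0.185,"rz":0},{"tx":0,"ty":0,"tz":-0.128,"rx":-0.869,"ry":-0.185,"rz":0}]'
cat > s.py <<'E'
from h import *
from scipy.spatial.transform import Rotation as R
np.set_printoptions(precision=4,suppress=True)
s=ctrl.get_state();q=s["orientation"];M=R.from_quat(q,scalar_first=True).as_matrix()
print(s["clock"],"tcp",s["tcp_pos"],"grip",s["tcp_pos"]+.047*M[:,2],"tool axes",M.T.ravel(),"q",s["qpos"])
E
python3 s.py
```

```text
clock: 5.3
tcp_pos: [0.4434, 0.0007, 0.1724]
orientation: [0.0, 0.629, 0.777, 0.0]
contact_force: [0.3, -0.4, 0.4]
grip_width: 0.998
grasp_force: 0.0
clock: 6.55
tcp_pos: [0.4434, 0.0009, 0.1213]
orientation: [0.265, 0.592, 0.73, -0.215]
contact_force: [0.3, 0.8, 0.3]
grip_width: 1.0
grasp_force: 0.0
6.55 tcp [0.4434 0.0009 0.1213] grip [ 0.4496 -0.0286  0.0852] tool axes [-0.159   0.7504 -0.6415  0.9782  0.2077  0.0005  0.1336 -0.6274 -0.7671] q [-1.1275  0.6785  0.793   2.2712  0.415   0.557  -0.586 ]
```

```bash
python3 -m pendant '[{"tx":0.005,"ty":-0.02,"tz":-0.025,"rx":0,"ry":0,"rz":0},{"tx":0.01,"ty":-0.04,"tz":-0.05,"rx":0,"ry":0,"rz":0},{"tx":0.015,"ty":-0.06,"tz":-0.075,"rx":0,"ry":0,"rz":0},{"tx":0.02,"ty":-0.085,"tz":-0.1,"rx":0,"ry":0,"rz":0},{"tx":0.024,"ty":-0.105,"tz":-0.125,"rx":0,"ry":0,"rz":0},{"tx":0.027,"ty":-0.125,"tz":-0.153,"rx":0,"ry":0,"rz":0},{"tx":0.027,"ty":-0.125,"tz":-0.153,"rx":0,"ry":0,"rz":0},{"tx":0.027,"ty":-0.125,"tz":-0.153,"rx":0,"ry":0,"rz":0},{"tx":0.027,"ty":-0.125,"tz":-0.153,"rx":0,"ry":0,"rz":0},{"tx":0.027,"ty":-0.125,"tz":-0.153,"rx":0,"ry":0,"rz":0}]' 1 
python3 -m pendant '[{"tx":0,"ty":0,"tz":0,"rx":0,"ry":0,"rz":0},{"tx":0,"ty":0,"tz":0,"rx":0,"ry":0,"rz":0},{"tx":0,"ty":0,"tz":0,"rx":0,"ry":0,"rz":0},{"tx":0,"ty":0,"tz":0,"rx":0,"ry":0,"rz":0},{"tx":0,"ty":0,"tz":0,"rx":0,"ry":0,"rz":0},{"tx":0,"ty":0,"tz":0,"rx":0,"ry":0,"rz":0},{"tx":0,"ty":0,"tz":0,"rx":0,"ry":0,"rz":0},{"tx":0,"ty":0,"tz":0,"rx":0,"ry":0,"rz":0},{"tx":0,"ty":0,"tz":0,"rx":0,"ry":0,"rz":0},{"tx":0,"ty":0,"tz":0,"rx":0,"ry":0,"rz":0}]' -1 25
python3 s.py; python3 -c "
from h import *
grab('wrist','w3')"
```

```text
clock: 7.8
tcp_pos: [0.4543, -0.0486, 0.06]
orientation: [0.266, 0.591, 0.731, -0.215]
contact_force: [-0.9, -0.2, -1.1]
grip_width: 0.999
grasp_force: 0.0
clock: 9.05
tcp_pos: [0.454, -0.0489, 0.0598]
orientation: [0.266, 0.591, 0.731, -0.215]
contact_force: [-1.3, -0.2, -0.5]
grip_width: 0.435
grasp_force: 24.9
9.05 tcp [ 0.454  -0.0489  0.0598] grip [ 0.4603 -0.0785  0.0238] tool axes [-0.1601  0.7493 -0.6426  0.978   0.2086 -0.0004  0.1337 -0.6285 -0.7662] q [-0.9985  0.8384  0.7761  2.309   0.4442  0.3259 -0.6019]
```

View pics/w3.png

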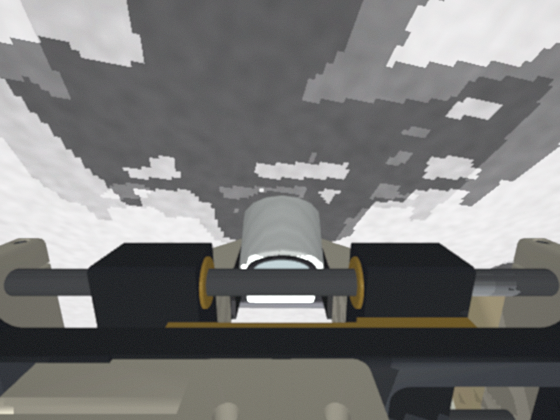

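```bash
python3 -m pendant '[{"tx":0,"ty":0,"tz":0.08,"rx":0,"ry":0,"rz":0},{"tx":0,"ty":0,"tz":0.18,"rx":0,"ry":0,"rz":0},{"tx":0,"ty":0,"tz":0.3,"rx":0.163,"ry":0.035,"rz":0},{"tx":0,"ty":0,"tz":0.3,"rx":0.326,"ry":0.069,"rz":0},{"tx":0,"ty":0,"tz":0.3,"rx":0.489,"ry":0.104,"rz":0},{"tx":0,"ty":0,"tz":0.3,"rx":0.652,"ry":0.139,"rz":0},{"tx":0,"ty":0,"tz":0.3,"rx":0.815,"ry":0.173,"rz":0},{"tx":0,"ty":0,"tz":0.3,"rx":0.978,"ry":0.208,"rz":0},{"tx":0,"ty":0,"tz":0.3,"rx":0.978,"ry":0.208,"rz":0},{"tx":0,"ty":0,"tz":0.3,"rx":0.978,"ry":0.208,"rz":0}]'
python3 -m pendant '[{"tx":0,"ty":-0.03,"tz":0,"rx":0.163,"ry":0.035,"rz":0},{"tx":0,"ty":-0.06,"tz":0,"rx":0.326,"ry":0.069,"rz":0},{"tx":0,"ty":-0.09,"tz":0,"rx":0.489,"ry":0.104,"rz":0},{"tx":0,"ty":-0.12,"tz":0,"rx":0.652,"ry":0.139,"rz":0},{"tx":0,"ty":-0.165,"tz":0,"rx":0.815,"ry":0.173,"rz":0},{"tx":0,"ty":-0.165,"tz":0,"rx":0.978,"ry":0.208,"rz":0},{"tx":0,"ty":-0.165,"tz":0,"rx":0.978,"ry":0.208,"rz":0},{"tx":0,"ty":-0.165,"tz":0,"rx":0.978,"ry":0.208,"rz":0},{"tx":0,"ty":-0.165,"tz":0,"rx":0.978,"ry":0.208,"rz":0},{"tx":0,"ty":-0.165,"tz":0,"rx":0.978,"ry":0.208,"rz":0}]'
python3 s.py; python3 -c "
from h import *
f=grab('side','s4')['pixels'];print(proj(load('s4'),(.45,-.08,.14)))"
```

```text
clock: 10.35
tcp_pos: [0.4537, -0.0487, 0.1795]
orientation: [-0.033, 0.628, 0.777, 0.026]
contact_force: [0.7, 0.1, -3.2]
grip_width: 0.435
grasp_force: 25.0
clock: 11.6
tcp_pos: [0.4542, -0.1141, 0.1805]
orientation: [-0.328, 0.57, 0.705, 0.266]
contact_force: [0.2, 0.2, -2.5]
grip_width: 0.433
grasp_force: 24.9
11.6 tcp [ 0.4542 -0.1141  0.1805] grip [ 0.4467 -0.079   0.1502] tool axes [-0.1362  0.6294  0.765   0.9777  0.2099  0.0013 -0.1597  0.7482 -0.644 ] q [ 0.3774  0.665   0.1943  1.8276 -0.6984  1.4337  1.1706]
[321.19681688 188.01070244]
```

```bash
python3 -m pendant '[{"tx":0,"ty":0,"tz":-0.06,"rx":0,"ry":0,"rz":0},{"tx":0,"ty":0,"tz":-0.12,"rx":0,"ry":0,"rz":0},{"tx":0,"ty":0,"tz":-0.18,"rx":0,"ry":0,"rz":0},{"tx":0,"ty":0,"tz":-0.22,"rx":0,"ry":0,"rz":0},{"tx":0,"ty":0,"tz":-0.235,"rx":0,"ry":0,"rz":0},{"tx":0,"ty":0,"tz":-0.242,"rx":0,"ry":0,"rz":0},{"tx":0,"ty":0,"tz":-0.246,"rx":0,"ry":0,"rz":0},{"tx":0,"ty":0,"tz":-0.25,"rx":0,"ry":0,"rz":0},{"tx":0,"ty":0,"tz":-0.25,"rx":0,"ry":0,"rz":0},{"tx":0,"ty":0,"tz":-0.25,"rx":0,"ry":0,"rz":0}]'
python3 -c "
from h import *
f=grab('side','s5')['pixels'];cv2.imwrite('pics/s5z.png',cv2.resize(f[150:270,240:400],None,fx=4,fy=4,interpolation=2))"
```

```text
clock: 12.9
tcp_pos: [0.4542, -0.1149, 0.08]
orientation: [-0.328, 0.57, 0.705, 0.266]
contact_force: [0.6, 0.3, -2.7]
grip_width: 0.44
grasp_force: 24.9
```

View pics/s5z.png

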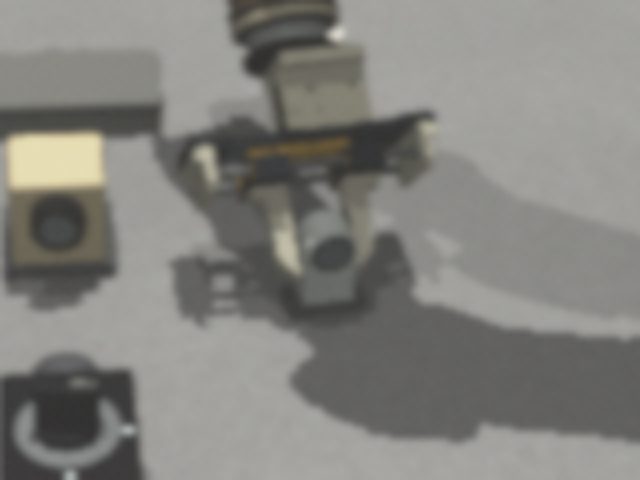

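The stand is held upright just above the bench, with its glass at about (332,252) in the crop. I'll lower it gently.

```bash
python3 -m pendant '[{"tx":0,"ty":0,"tz":-0.002,"rx":0,"ry":0,"rz":0},{"tx":0,"ty":0,"tz":-0.004,"rx":0,"ry":0,"rz":0},{"tx":0,"ty":0,"tz":-0.006,"rx":0,"ry":0,"rz":0},{"tx":0,"ty":0,"tz":-0.008,"rx":0,"ry":0,"rz":0},{"tx":0,"ty":0,"tz":-0.008,"rx":0,"ry":0,"rz":0},{"tx":0,"ty":0,"tz":-0.008,"rx":0,"ry":0,"rz":0},{"tx":0,"ty":0,"tz":-0.008,"rx":0,"ry":0,"rz":0},{"tx":0,"ty":0,"tz":-0.008,"rx":0,"ry":0,"rz":0},{"tx":0,"ty":0,"tz":-0.008,"rx":0,"ry":0,"rz":0},{"tx":0,"ty":0,"tz":-0.008,"rx":0,"ry":0,"rz":0}]'
```

```text
clock: 14.2
tcp_pos: [0.4541, -0.1149, 0.0766]
orientation: [-0.328, 0.57, 0.704, 0.266]
contact_force: [-0.3, 0.3, -2.5]
grip_width: 0.437
grasp_force: 25.0
```

```bash
python3 -m pendant '[{"tx":0,"ty":0,"tz":-0.002,"rx":0,"ry":0,"rz":0},{"tx":0,"ty":0,"tz":-0.004,"rx":0,"ry":0,"rz":0},{"tx":0,"ty":0,"tz":-0.006,"rx":0,"ry":0,"rz":0},{"tx":0,"ty":0,"tz":-0.007,"rx":0,"ry":0,"rz":0},{"tx":0,"ty":0,"tz":-0.007,"rx":0,"ry":0,"rz":0},{"tx":0,"ty":0,"tz":-0.007,"rx":0,"ry":0,"rz":0},{"tx":0,"ty":0,"tz":-0.007,"rx":0,"ry":0,"rz":0},{"tx":0,"ty":0,"tz":-0.007,"rx":0,"ry":0,"rz":0},{"tx":0,"ty":0,"tz":-0.007,"rx":0,"ry":0,"rz":0},{"tx":0,"ty":0,"tz":-0.007,"rx":0,"ry":0,"rz":0}]'
```

```text
clock: 15.45
tcp_pos: [0.4538, -0.115, 0.0754]
orientation: [-0.329, 0.57, 0.704, 0.267]
contact_force: [-2.7, -4.5, 14.0]
grip_width: 0.437
grasp_force: 25.0
```

```bash
python3 -m pendant '[{"tx":0,"ty":0,"tz":0,"rx":0,"ry":0,"rz":0},{"tx":0,"ty":0,"tz":0,"rx":0,"ry":0,"rz":0},{"tx":0,"ty":0,"tz":0,"rx":0,"ry":0,"rz":0},{"tx":0,"ty":0,"tz":0,"rx":0,"ry":0,"rz":0},{"tx":0.01,"ty":-0.047,"tz":0.04,"rx":0,"ry":0,"rz":0},{"tx":0.02,"ty":-0.093,"tz":0.08,"rx":0,"ry":0,"rz":0},{"tx":0.03,"ty":-0.14,"tz":0.12,"rx":0,"ry":0,"rz":0},{"tx":0.04,"ty":-0.187,"tz":0.161,"rx":0,"ry":0,"rz":0},{"tx":0.04,"ty":-0.187,"tz":0.25,"rx":0,"ry":0,"rz":0},{"tx":0.04,"ty":-0.187,"tz":0.35,"rx":0,"ry":0,"rz":0}]' 1
python3 -m pendant '[{"tx":0,"ty":0,"tz":0.08,"rx":-0.163,"ry":-0.035,"rz":0},{"tx":0,"ty":0,"tz":0.16,"rx":-0.326,"ry":-0.069,"rz":0},{"tx":0,"ty":0,"tz":0.2,"rx":-0.489,"ry":-0.104,"rz":0},{"tx":0,"ty":0,"tz":0.2,"rx":-0.652,"ry":-0.139,"rz":0},{"tx":0,"ty":0,"tz":0.2,"rx":-0.815,"ry":-0.173,"rz":0},{"tx":0,"ty":0,"tz":0.2,"rx":-0.978,"ry":-0.208,"rz":0},{"tx":0,"ty":0,"tz":0.2,"rx":-0.978,"ry":-0.208,"rz":0},{"tx":0,"ty":0,"tz":0.2,"rx":-0.978,"ry":-0.208,"rz":0},{"tx":0,"ty":0,"tz":0.2,"rx":-0.978,"ry":-0.208,"rz":0},{"tx":0,"ty":0,"tz":0.2,"rx":-0.978,"ry":-0.208,"rz":0}]'
python3 s.py; python3 -c "
from h import *
f=grab('wrist','w6')['pixels'];g=grab('top','t6')['pixels']
cv2.imwrite('pics/wt6.png',np.vstack([f[:270],cv2.resize(g[170:300,240:350],None,fx=2,fy=2)[:260].repeat(2,1)[:,:440] if 0 else cv2.copyMakeBorder(cv2.resize(g[180:300,160:350],None,fx=2.5,fy=2.5),0,0,0,85,0)]))"
```

```text
clock: 16.7
tcp_pos: [0.4698, -0.1897, 0.2144]
orientation: [-0.329, 0.57, 0.704, 0.266]
contact_force: [-0.1, -0.2, -0.0]
grip_width: 0.997
grasp_force: 0.0
clock: 17.95
tcp_pos: [0.4699, -0.1906, 0.2935]
orientation: [-0.035, 0.629, 0.776, 0.028]
contact_force: [-0.6, -0.1, -0.2]
grip_width: 1.004
grasp_force: 0.0
17.95 tcp [ 0.4699 -0.1906  0.2935] grip [ 0.469  -0.1865  0.2467] tool axes [-0.206   0.9746  0.0882  0.9784  0.2069 -0.0007 -0.0189  0.0862 -0.9961] q [ 0.0367  0.2708  0.3649  1.843  -0.1885  1.103   0.6902]
```

View pics/wt6.png

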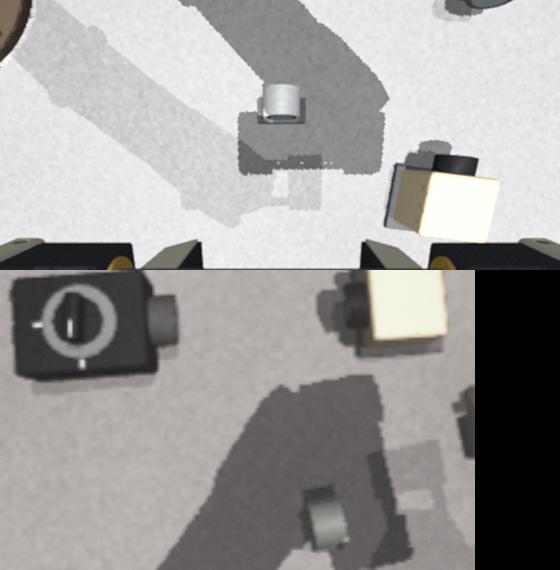

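The stand is upright at (281,103) in the wrist view, square to the tool. The inlet top corners show at (498,178), (491,241) and (418,234).

```bash
python3 - <<'E'
from h import *
np.set_printoptions(precision=4,suppress=True)
f=load("w6");t=load("t6");w2=load("w2")
print("exp foot ends px",[proj(f,p) for p in ((.4152,-.0774,.012),(.4738,-.065,.012),(.4445,-.0712,.08),(.4445,-.0712,.0))])
a,b=plane(f,(257.5,123),.012),plane(f,(305,123),.012);print(a,b,np.linalg.norm(a-b),(a+b)/2,np.degrees(np.arctan2(*(b-a)[[1,0]])))
I=[plane(f,p,.088) for p in ((498,178),(491.5,241.5),(418,234))];print("inlet",(I[0]+I[2])/2)
print("corner tri",tri((f,(498,178)),(w2,(436.7,124.3))),tri((f,(418,234)),(w2,(358.3,191.3))))
for p in((282,85),(282,95)):print(plane(f,p,.08))
h,s,v=cv2.split(cv2.cvtColor(f["pixels"],cv2.COLOR_BGR2HSV))
m=np.zeros(v.shape,bool);m[70:135,245:315]=True
for nm,k in(("bright",(v>140)&m),("footdark",(v<75)&m)):
    for c in blobs(k,40):print(nm,cv2.boundingRect(c),cv2.contourArea(c),cv2.approxPolyDP(c,3,True)[:,0].tolist())
print("lamp centre in t6",proj(t,(.627,.1578,.092)),"inlet",proj(t,(.6528,-.1402,.088)))
E
```

```text
exp foot ends px [array([255.69  , 110.2375]), array([303.8479, 110.2086]), array([279.4308,  99.1171]), array([279.8143, 111.7716])]
[ 0.4204 -0.092   0.012 ] [ 0.4786 -0.0797  0.012 ] 0.05951266658067716 [ 0.4495 -0.0858  0.012 ] 11.916406234226137
inlet [ 0.6501 -0.1392  0.088 ]
corner tri (array([ 0.6915, -0.1016,  0.0752]), [0.0007890524027962295, 0.0007890524027962358]) (array([ 0.6235, -0.1783,  0.0779]), [0.0003589267638114647, 0.0003589267638115202])
[ 0.4443 -0.0574  0.08  ]
[ 0.4462 -0.0668  0.08  ]
bright (306, 102, 9, 24) 87.5 [[307, 102], [307, 118], [314, 125], [309, 114], [314, 110], [314, 102], [310, 106]]
bright (306, 75, 9, 19) 42.5 [[309, 75], [306, 80], [314, 87], [313, 93], [314, 85], [310, 82], [314, 82], [314, 77]]
bright (245, 70, 70, 65) 2655.0 [[245, 70], [245, 131], [248, 127], [250, 134], [252, 130], [256, 134], [295, 134], [292, 128], [296, 126], [301, 134], [314, 132], [310, 126], [306, 131], [300, 125], [261, 126], [255, 117], [250, 122], [255, 114], [247, 112], [254, 111], [266, 119], [269, 114], [298, 115], [298, 98], [307, 91], [299, 85], [301, 79], [295, 84], [288, 80], [275, 82], [279, 75], [281, 80], [286, 74], [295, 76], [297, 70], [266, 70], [269, 74], [262, 78], [256, 73], [258, 70]]
lamp centre in t6 [192.4322 199.3732] inlet [323.207  190.5734]
```

```bash
python3 -m pendant '[{"tx":-0.02,"ty":0.1,"tz":-0.05,"rx":-0.05,"ry":-0.01,"rz":0},{"tx":-0.04,"ty":0.2,"tz":-0.1,"rx":-0.11,"ry":-0.023,"rz":0},{"tx":-0.06,"ty":0.299,"tz":-0.16,"rx":-0.11,"ry":-0.023,"rz":0},{"tx":-0.06,"ty":0.299,"tz":-0.234,"rx":-0.11,"ry":-0.023,"rz":0},{"tx":-0.06,"ty":0.299,"tz":-0.234,"rx":-0.11,"ry":-0.023,"rz":0},{"tx":-0.06,"ty":0.299,"tz":-0.234,"rx":-0.11,"ry":-0.023,"rz":0},{"tx":-0.06,"ty":0.299,"tz":-0.234,"rx":-0.11,"ry":-0.023,"rz":0},{"tx":-0.06,"ty":0.299,"tz":-0.234,"rx":-0.11,"ry":-0.023,"rz":0},{"tx":-0.06,"ty":0.299,"tz":-0.234,"rx":-0.11,"ry":-0.023,"rz":0},{"tx":-0.06,"ty":0.299,"tz":-0.234,"rx":-0.11,"ry":-0.023,"rz":0}]'
python3 s.py
```

```text
clock: 19.3
tcp_pos: [0.4461, -0.0702, 0.2004]
orientation: [0.0, 0.629, 0.777, -0.0]
contact_force: [-0.9, -0.8, 0.1]
grip_width: 1.002
grasp_force: 0.0
19.3 tcp [ 0.4461 -0.0702  0.2004] grip [ 0.4461 -0.0702  0.1534] tool axes [-0.2085  0.978  -0.0008  0.978   0.2085  0.0001  0.0003 -0.0007 -1.    ] q [-0.2006  0.2682  0.29    2.1126 -0.1076  0.774   0.3667]
```

Descend, close, lift.

```bash
python3 -m pendant '[{"tx":0,"ty":0,"tz":-0.06,"rx":0,"ry":0,"rz":0},{"tx":0,"ty":0,"tz":-0.12,"rx":0,"ry":0,"rz":0},{"tx":0,"ty":0,"tz":-0.18,"rx":0,"ry":0,"rz":0},{"tx":0,"ty":0,"tz":-0.22,"rx":0,"ry":0,"rz":0},{"tx":0,"ty":0,"tz":-0.25,"rx":0,"ry":0,"rz":0},{"tx":0,"ty":0,"tz":-0.2625,"rx":0,"ry":0,"rz":0},{"tx":0,"ty":0,"tz":-0.2625,"rx":0,"ry":0,"rz":0},{"tx":0,"ty":0,"tz":-0.2625,"rx":0,"ry":0,"rz":0},{"tx":0,"ty":0,"tz":-0.2625,"rx":0,"ry":0,"rz":0},{"tx":0,"ty":0,"tz":-0.2625,"rx":0,"ry":0,"rz":0}]'
python3 -m pendant '[{"tx":0,"ty":0,"tz":0,"rx":0,"ry":0,"rz":0},{"tx":0,"ty":0,"tz":0,"rx":0,"ry":0,"rz":0},{"tx":0,"ty":0,"tz":0,"rx":0,"ry":0,"rz":0},{"tx":0,"ty":0,"tz":0,"rx":0,"ry":0,"rz":0},{"tx":0,"ty":0,"tz":0,"rx":0,"ry":0,"rz":0},{"tx":0,"ty":0,"tz":0,"rx":0,"ry":0,"rz":0},{"tx":0,"ty":0,"tz":0,"rx":0,"ry":0,"rz":0},{"tx":0,"ty":0,"tz":0,"rx":0,"ry":0,"rz":0},{"tx":0,"ty":0,"tz":0,"rx":0,"ry":0,"rz":0},{"tx":0,"ty":0,"tz":0,"rx":0,"ry":0,"rz":0}]' -1 25
python3 s.py
```

```text
clock: 20.55
tcp_pos: [0.4463, -0.0701, 0.0955]
orientation: [0.0, 0.629, 0.777, -0.0]
contact_force: [0.2, -0.3, 0.3]
grip_width: 1.002
grasp_force: 0.0
clock: 21.8
tcp_pos: [0.4459, -0.0701, 0.0952]
orientation: [0.0, 0.629, 0.777, -0.0]
contact_force: [-2.5, -0.4, 1.7]
grip_width: 0.434
grasp_force: 25.0
21.8 tcp [ 0.4459 -0.0701  0.0952] grip [ 0.4459 -0.0702  0.0482] tool axes [-0.2085  0.978  -0.0007  0.978   0.2085 -0.0005 -0.0004 -0.0008 -1.    ] q [-0.1354  0.454   0.2238  2.2033 -0.2016  0.5031  0.4536]
```

```bash
python3 -m pendant '[{"tx":0,"ty":0,"tz":0.08,"rx":0,"ry":0,"rz":0},{"tx":0,"ty":0,"tz":0.17,"rx":0,"ry":0,"rz":0},{"tx":0.06,"ty":0.02,"tz":0.25,"rx":0,"ry":0,"rz":-0.03},{"tx":0.16,"ty":0.05,"tz":0.25,"rx":0,"ry":0,"rz":-0.06},{"tx":0.26,"ty":0.09,"tz":0.25,"rx":0,"ry":0,"rz":-0.1},{"tx":0.36,"ty":0.12,"tz":0.25,"rx":0,"ry":0,"rz":-0.13},{"tx":0.44,"ty":0.15,"tz":0.25,"rx":0,"ry":0,"rz":-0.156},{"tx":0.4865,"ty":0.1615,"tz":0.25,"rx":0,"ry":0,"rz":-0.156},{"tx":0.4865,"ty":0.1615,"tz":0.25,"rx":0,"ry":0,"rz":-0.156},{"tx":0.4865,"ty":0.1615,"tz":0.25,"rx":0,"ry":0,"rz":-0.156}]'
python3 s.py
python3 -m pendant '[{"tx":0,"ty":0,"tz":-0.05,"rx":0,"ry":0,"rz":0},{"tx":0,"ty":0,"tz":-0.1,"rx":0,"ry":0,"rz":0},{"tx":0,"ty":0,"tz":-0.15,"rx":0,"ry":0,"rz":0},{"tx":0,"ty":0,"tz":-0.19,"rx":0,"ry":0,"rz":0},{"tx":0,"ty":0,"tz":-0.22,"rx":0,"ry":0,"rz":0},{"tx":0,"ty":0,"tz":-0.235,"rx":0,"ry":0,"rz":0},{"tx":0,"ty":0,"tz":-0.243,"rx":0,"ry":0,"rz":0},{"tx":0,"ty":0,"tz":-0.243,"rx":0,"ry":0,"rz":0},{"tx":0,"ty":0,"tz":-0.243,"rx":0,"ry":0,"rz":0},{"tx":0,"ty":0,"tz":-0.243,"rx":0,"ry":0,"rz":0}]'
python3 s.py
```

```text
clock: 23.05
tcp_pos: [0.6398, -0.0059, 0.1948]
orientation: [-0.0, 0.676, 0.737, -0.001]
contact_force: [0.5, 0.1, -2.8]
grip_width: 0.433
grasp_force: 25.0
23.05 tcp [ 0.6398 -0.0059  0.1948] grip [ 0.6397 -0.006   0.1478] tool axes [-0.0871  0.9962 -0.0009  0.9962  0.0871 -0.0015 -0.0014 -0.0011 -1.    ] q [-0.2789  0.5574  0.3079  1.6636 -0.1967  0.9527  0.1872]
clock: 24.3
tcp_pos: [0.6409, -0.0055, 0.0984]
orientation: [0.0, 0.675, 0.737, -0.0]
contact_force: [0.8, -0.0, -2.4]
grip_width: 0.432
grasp_force: 25.0
24.3 tcp [ 0.6409 -0.0055  0.0984] grip [ 0.6409 -0.0056  0.0514] tool axes [-0.0875  0.9962 -0.0008  0.9962  0.0875  0.0004  0.0005 -0.0008 -1.    ] q [-0.2514  0.6729  0.268   1.7327 -0.2388  0.7676  0.2212]
```

```bash
python3 -m pendant '[{"tx":0,"ty":0,"tz":-0.002,"rx":0,"ry":0,"rz":0},{"tx":0,"ty":0,"tz":-0.004,"rx":0,"ry":0,"rz":0},{"tx":0,"ty":0,"tz":-0.006,"rx":0,"ry":0,"rz":0},{"tx":0,"ty":0,"tz":-0.008,"rx":0,"ry":0,"rz":0},{"tx":0,"ty":0,"tz":-0.008,"rx":0,"ry":0,"rz":0},{"tx":0,"ty":0,"tz":-0.008,"rx":0,"ry":0,"rz":0},{"tx":0,"ty":0,"tz":-0.008,"rx":0,"ry":0,"rz":0},{"tx":0,"ty":0,"tz":-0.008,"rx":0,"ry":0,"rz":0},{"tx":0,"ty":0,"tz":-0.008,"rx":0,"ry":0,"rz":0},{"tx":0,"ty":0,"tz":-0.008,"rx":0,"ry":0,"rz":0}]'
python3 -m pendant '[{"tx":0,"ty":0,"tz":0,"rx":0,"ry":0,"rz":0},{"tx":0,"ty":0,"tz":0,"rx":0,"ry":0,"rz":0},{"tx":0,"ty":0,"tz":0,"rx":0,"ry":0,"rz":0},{"tx":0,"ty":0,"tz":0,"rx":0,"ry":0,"rz":0},{"tx":0,"ty":0,"tz":0.1,"rx":0,"ry":0,"rz":0},{"tx":0,"ty":0,"tz":0.2,"rx":0,"ry":0,"rz":0},{"tx":0,"ty":0,"tz":0.3,"rx":0,"ry":0,"rz":0},{"tx":0,"ty":0,"tz":0.42,"rx":0,"ry":0,"rz":0},{"tx":0,"ty":-0.1,"tz":0.5,"rx":0,"ry":0,"rz":0},{"tx":0,"ty":-0.2,"tz":0.6,"rx":0,"ry":0,"rz":0}]' 1
python3 -c "
from h import *
grab('wrist','w7')
f=grab('top','t7')"
python3 s.py
```

```text
clock: 25.55
tcp_pos: [0.6407, -0.0055, 0.0953]
orientation: [0.0, 0.675, 0.737, -0.0]
contact_force: [-3.2, 0.1, 5.4]
grip_width: 0.432
grasp_force: 25.0
clock: 26.8
tcp_pos: [0.6404, -0.0859, 0.3357]
orientation: [0.0, 0.675, 0.738, -0.0]
contact_force: [1.1, -0.4, -0.1]
grip_width: 1.002
grasp_force: 0.0
26.9 tcp [ 0.6415 -0.0924  0.3401] grip [ 0.6419 -0.0927  0.2931] tool axes [-0.08    0.9968 -0.0055  0.9968  0.08    0.0073  0.0077 -0.0049 -1.    ] q [-0.1812  0.4466  0.3663  1.4695 -0.1601  1.2471  0.282 ]
```

View pics/w7.png

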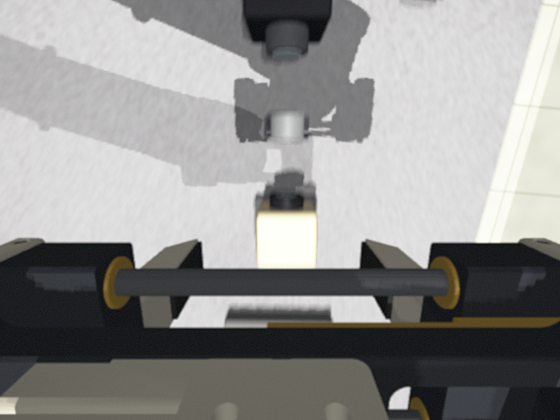

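This view shows the nozzle (287,40), stand (289,126) and collar (289,190) lined up. I'll measure the alignment in this one picture.

```bash
python3 - <<'E'
from h import *
np.set_printoptions(precision=4,suppress=True)
f=load("w7");g=cv2.cvtColor(f["pixels"],cv2.COLOR_BGR2GRAY).astype(float)
def mid(r0,r1,c0,c1,tag,z):
    row=cv2.GaussianBlur(g[r0:r1],(3,1),0).mean(0);d=np.diff(row)[c0:c1]
    k=np.argsort(-abs(d))[:8];print(tag,[(int(c0+i),round(float(d[i]))) for i in sorted(k)])
mid(44,52,255,320,"nozzle",.06);mid(118,128,255,325,"lens",.08);mid(128,136,250,330,"lensbot",.06);mid(192,206,262,315,"collar",.06);mid(225,255,250,325,"cream",.088);mid(4,12,235,340,"lamp",.09)
z=cv2.resize(f["pixels"][0:265,225:350],None,fx=4.5,fy=2.25,interpolation=2)
cv2.imwrite("pics/z7.png",z);print(z.shape)
E
```

```text
nozzle [(260, -11), (261, -11), (264, -9), (265, -12), (266, -7), (306, 13), (307, 23), (308, 19)]
lens [(264, -15), (269, 20), (270, 25), (271, 19), (302, -20), (303, -24), (304, -16), (308, 16)]
lensbot [(263, -17), (269, 14), (270, 20), (271, 17), (302, -17), (303, -17), (307, 15), (308, 17)]
collar [(262, -11), (263, -10), (268, -14), (269, -17), (270, -10), (302, 17), (303, 17), (314, 25)]
cream [(253, -10), (254, -12), (255, 7), (256, 27), (257, 21), (314, -10), (315, -18), (316, -11)]
lamp [(240, -12), (241, -24), (242, -27), (243, -18), (329, 5), (330, 25), (331, 32), (332, 20)]
(596, 562, 3)
```

View pics/z7.png

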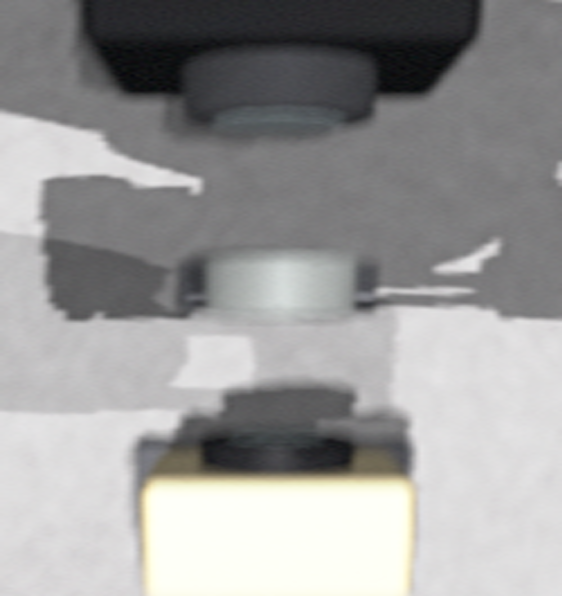

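```bash
python3 - <<'E'
from h import *
np.set_printoptions(precision=4,suppress=True)
f=load("w7");n=plane(f,(287.3,52.4),.06);c=plane(f,(286.6,191.3),.082);print("nozzle",n,"collar",c)
for r in(110.5,141.5):print("lens top edge row",r,plane(f,(287.1,r),.08))
l=plane(f,(264.8,132),.012);r=plane(f,(309,132),.012);print("foot",l,r)
w=load("w1");h,s,v=cv2.split(cv2.cvtColor(w["pixels"],cv2.COLOR_BGR2HSV))
m=np.zeros(v.shape,np.uint8);m[104:118,368:398]=v[104:118,368:398]>110
ys,xs=np.nonzero(m);L=cv2.fitLine(np.float32(np.c_[xs,ys]),cv2.DIST_L2,0,.01,.01).ravel();print(L)
a=plane(w,L[2:]-10*L[:2],.134);b=plane(w,L[2:]+10*L[:2],.134);print("mark",a,b,np.degrees(np.arctan2(*(b-a)[[1,0]])))
t=[plane(w,p,z) for p,z in (((421,103),.134),((419.5,124),.134),((372,103),.134))];print("bar end pts",t)
E
```

```text
nozzle [0.6348 0.0723 0.06  ] collar [ 0.6482 -0.0835  0.082 ]
lens top edge row 110.5 [0.6402 0.0085 0.08  ]
lens top edge row 141.5 [ 0.6434 -0.0254  0.08  ]
foot [ 0.6131 -0.0174  0.012 ] [ 0.6736 -0.012   0.012 ]
[  0.9919   0.1271 382.6667 110.44  ]
mark [0.6071 0.1586 0.134 ] [0.6235 0.1584 0.134 ] -0.7829384673814513
bar end pts [array([0.645 , 0.1674, 0.134 ]), array([0.6475, 0.1513, 0.134 ]), array([0.6056, 0.1632, 0.134 ])]
```

The stand sits at y≈-0.008, about 2 mm from midway, with under 1 mm sideways error and a yaw of 5.1° against about 5° for the line. The handle bar is at azimuth -0.8°, about 0.1 rad past OFF. Next I'll grip the handle.

```bash
python3 -m pendant '[{"tx":0,"ty":0.1,"tz":0,"rx":0,"ry":0,"rz":0.15},{"tx":-0.01,"ty":0.2,"tz":0,"rx":0,"ry":0,"rz":0.3},{"tx":-0.02,"ty":0.3,"tz":0,"rx":0,"ry":0,"rz":0.45},{"tx":-0.03,"ty":0.4,"tz":0,"rx":0,"ry":0,"rz":0.6},{"tx":-0.034,"ty":0.5,"tz":0,"rx":0,"ry":0,"rz":0.8},{"tx":-0.034,"ty":0.609,"tz":0,"rx":0,"ry":0,"rz":1},{"tx":-0.034,"ty":0.609,"tz":0,"rx":0,"ry":0,"rz":1},{"tx":-0.034,"ty":0.609,"tz":0,"rx":0,"ry":0,"rz":1},{"tx":-0.034,"ty":0.609,"tz":0,"rx":0,"ry":0,"rz":1},{"tx":-0.034,"ty":0.609,"tz":0,"rx":0,"ry":0,"rz":1}]'
python3 -m pendant '[{"tx":0,"ty":0,"tz":0,"rx":0,"ry":0,"rz":0.2},{"tx":0,"ty":0,"tz":0,"rx":0,"ry":0,"rz":0.4},{"tx":0,"ty":0,"tz":0,"rx":0,"ry":0,"rz":0.6},{"tx":0,"ty":0,"tz":-0.05,"rx":0,"ry":0,"rz":0.87},{"tx":0,"ty":0,"tz":-0.1,"rx":0,"ry":0,"rz":0.87},{"tx":0,"ty":0,"tz":-0.15,"rx":0,"ry":0,"rz":0.87},{"tx":0,"ty":0,"tz":-0.2,"rx":0,"ry":0,"rz":0.87},{"tx":0,"ty":0,"tz":-0.2,"rx":0,"ry":0,"rz":0.87},{"tx":0,"ty":0,"tz":-0.2,"rx":0,"ry":0,"rz":0.87},{"tx":0,"ty":0,"tz":-0.2,"rx":0,"ry":0,"rz":0.87}]'
python3 s.py
```

```text
clock: 28.15
tcp_pos: [0.6273, 0.157, 0.3349]
orientation: [0.0, 0.343, 0.939, -0.0]
contact_force: [0.7, -0.0, 0.3]
grip_width: 0.998
grasp_force: 0.0
clock: 29.4
tcp_pos: [0.6276, 0.1581, 0.256]
orientation: [0.001, 0.007, 1.0, 0.0]
contact_force: [0.8, -1.0, 0.4]
grip_width: 1.005
grasp_force: 0.0
29.4 tcp [0.6276 0.1581 0.256 ] grip [0.6277 0.1581 0.209 ] tool axes [-0.9999  0.0147 -0.0024  0.0147  0.9999  0.0004  0.0024  0.0004 -1.    ] q [-0.3145  0.4994 -0.0227  1.5596  0.0128  1.0803  1.2157]
```

```bash
python3 -m pendant '[{"tx":0,"ty":0,"tz":-0.05,"rx":0,"ry":0,"rz":0},{"tx":0,"ty":0,"tz":-0.1,"rx":0,"ry":0,"rz":0},{"tx":0,"ty":0,"tz":-0.14,"rx":0,"ry":0,"rz":0},{"tx":0,"ty":0,"tz":-0.17,"rx":0,"ry":0,"rz":0},{"tx":0,"ty":0,"tz":-0.19,"rx":0,"ry":0,"rz":0},{"tx":0,"ty":0,"tz":-0.205,"rx":0,"ry":0,"rz":0},{"tx":0,"ty":0,"tz":-0.205,"rx":0,"ry":0,"rz":0},{"tx":0,"ty":0,"tz":-0.205,"rx":0,"ry":0,"rz":0},{"tx":0,"ty":0,"tz":-0.205,"rx":0,"ry":0,"rz":0},{"tx":0,"ty":0,"tz":-0.205,"rx":0,"ry":0,"rz":0}]'
python3 -m pendant '[{"tx":0,"ty":0,"tz":0,"rx":0,"ry":0,"rz":0},{"tx":0,"ty":0,"tz":0,"rx":0,"ry":0,"rz":0},{"tx":0,"ty":0,"tz":0,"rx":0,"ry":0,"rz":0},{"tx":0,"ty":0,"tz":0,"rx":0,"ry":0,"rz":0},{"tx":0,"ty":0,"tz":0,"rx":0,"ry":0,"rz":0},{"tx":0,"ty":0,"tz":0,"rx":0,"ry":0,"rz":0},{"tx":0,"ty":0,"tz":0,"rx":0,"ry":0,"rz":0},{"tx":0,"ty":0,"tz":0,"rx":0,"ry":0,"rz":0},{"tx":0,"ty":0,"tz":0,"rx":0,"ry":0,"rz":0},{"tx":0,"ty":0,"tz":0,"rx":0,"ry":0,"rz":0}]' -1 45
python3 s.py
```

```text
clock: 30.65
tcp_pos: [0.6272, 0.1581, 0.1731]
orientation: [0.001, 0.007, 1.0, 0.0]
contact_force: [-0.1, 0.8, 0.4]
grip_width: 1.003
grasp_force: 0.0
clock: 31.9
tcp_pos: [0.6271, 0.1579, 0.1729]
orientation: [0.0, 0.007, 1.0, -0.0]
contact_force: [0.1, -1.1, 0.9]
grip_width: 0.152
grasp_force: 45.0
31.9 tcp [0.6271 0.1579 0.1729] grip [0.6271 0.1578 0.1259] tool axes [-0.9999  0.0147 -0.0007  0.0147  0.9999 -0.0004  0.0007 -0.0004 -1.    ] q [-0.3123  0.5802 -0.0259  1.6456  0.0187  0.9155  1.2107]
```

Gripped at 14 mm opening. Turning clockwise.

```bash
python3 -m pendant '[{"tx":0,"ty":0,"tz":0,"rx":0,"ry":0,"rz":-0.12},{"tx":0,"ty":0,"tz":0,"rx":0,"ry":0,"rz":-0.24},{"tx":0,"ty":0,"tz":0,"rx":0,"ry":0,"rz":-0.36},{"tx":0,"ty":0,"tz":0,"rx":0,"ry":0,"rz":-0.48},{"tx":0,"ty":0,"tz":0,"rx":0,"ry":0,"rz":-0.6},{"tx":0,"ty":0,"tz":0,"rx":0,"ry":0,"rz":-0.72},{"tx":0,"ty":0,"tz":0,"rx":0,"ry":0,"rz":-0.84},{"tx":0,"ty":0,"tz":0,"rx":0,"ry":0,"rz":-1},{"tx":0,"ty":0,"tz":0,"rx":0,"ry":0,"rz":-1},{"tx":0,"ty":0,"tz":0,"rx":0,"ry":0,"rz":-1}]'
python3 s.py
```

```text
clock: 33.15
tcp_pos: [0.6266, 0.1565, 0.1728]
orientation: [0.0, 0.39, 0.921, -0.001]
contact_force: [-3.3, -5.6, 3.6]
grip_width: 0.151
grasp_force: 45.0
33.15 tcp [0.6266 0.1565 0.1728] grip [0.6265 0.1563 0.1258] tool axes [-0.6959  0.7181 -0.0013  0.7181  0.6959 -0.0026 -0.001  -0.0027 -1.    ] q [-0.449   0.5819  0.1825  1.6594 -0.1235  0.9134  0.5496]
```

```bash
python3 -m pendant '[{"tx":0,"ty":0,"tz":0,"rx":0,"ry":0,"rz":-0.12},{"tx":0,"ty":0,"tz":0,"rx":0,"ry":0,"rz":-0.24},{"tx":0,"ty":0,"tz":0,"rx":0,"ry":0,"rz":-0.36},{"tx":0,"ty":0,"tz":0,"rx":0,"ry":0,"rz":-0.48},{"tx":0,"ty":0,"tz":0,"rx":0,"ry":0,"rz":-0.6},{"tx":0,"ty":0,"tz":0,"rx":0,"ry":0,"rz":-0.72},{"tx":0,"ty":0,"tz":0,"rx":0,"ry":0,"rz":-0.84},{"tx":0,"ty":0,"tz":0,"rx":0,"ry":0,"rz":-0.9},{"tx":0,"ty":0,"tz":0,"rx":0,"ry":0,"rz":-0.91},{"tx":0,"ty":0,"tz":0,"rx":0,"ry":0,"rz":-0.91}]'
python3 s.py; python3 -c "
from rig import ctrl
print(ctrl.get_state()['wrist_torque'])"
```

```text
clock: 34.4
tcp_pos: [0.6255, 0.1559, 0.1728]
orientation: [-0.0, 0.687, 0.727, -0.003]
contact_force: [-7.6, -7.7, 7.7]
grip_width: 0.153
grasp_force: 45.6
34.4 tcp [0.6255 0.1559 0.1728] grip [0.6253 0.1558 0.1258] tool axes [-0.0561  0.9984 -0.0035  0.9984  0.0561 -0.0042 -0.0039 -0.0037 -1.    ] q [-0.5728  0.598   0.3742  1.6719 -0.2572  0.9256 -0.045 ]
[-1.69251094  1.74013016  0.77268553]
```

```bash
python3 -m pendant '[{"tx":0,"ty":0,"tz":0,"rx":0,"ry":0,"rz":0},{"tx":0,"ty":0,"tz":0,"rx":0,"ry":0,"rz":0},{"tx":0,"ty":0,"tz":0,"rx":0,"ry":0,"rz":0},{"tx":0,"ty":0,"tz":0,"rx":0,"ry":0,"rz":0},{"tx":0,"ty":0,"tz":0.1,"rx":0,"ry":0,"rz":0},{"tx":0,"ty":0,"tz":0.2,"rx":0,"ry":0,"rz":0},{"tx":0,"ty":0,"tz":0.3,"rx":0,"ry":0,"rz":0},{"tx":0,"ty":-0.1,"tz":0.35,"rx":0,"ry":0,"rz":0},{"tx":0,"ty":-0.23,"tz":0.35,"rx":0,"ry":0,"rz":0},{"tx":0,"ty":-0.35,"tz":0.35,"rx":0,"ry":0,"rz":0}]' 1
python3 -m pendant '[{"tx":0,"ty":0,"tz":0,"rx":0,"ry":0,"rz":0},{"tx":0,"ty":0,"tz":0,"rx":0,"ry":0,"rz":0},{"tx":0,"ty":0,"tz":0,"rx":0,"ry":0,"rz":0},{"tx":0,"ty":0,"tz":0,"rx":0,"ry":0,"rz":0},{"tx":0,"ty":0,"tz":0,"rx":0,"ry":0,"rz":0},{"tx":0,"ty":0,"tz":0,"rx":0,"ry":0,"rz":0},{"tx":0,"ty":0,"tz":0,"rx":0,"ry":0,"rz":0},{"tx":0,"ty":0,"tz":0,"rx":0,"ry":0,"rz":0},{"tx":0,"ty":0,"tz":0,"rx":0,"ry":0,"rz":0},{"tx":0,"ty":0,"tz":0,"rx":0,"ry":0,"rz":0}]'
python3 -c "
from h import *
f=grab('wrist','w8');g=f['pixels'];s=grab('side','s8')['pixels']
cv2.imwrite('pics/z8.png',np.hstack([cv2.resize(g[:260,230:400],None,fx=2,fy=2),cv2.resize(s[180:310,220:340],None,fx=3.5,fy=4)]))"
```

```text
clock: 35.65
tcp_pos: [0.6271, 0.0165, 0.3133]
orientation: [0.001, 0.687, 0.727, 0.0]
contact_force: [-0.1, 0.5, 0.0]
grip_width: 0.999
grasp_force: 0.0
clock: 36.9
tcp_pos: [0.6271, 0.0181, 0.3129]
orientation: [0.0, 0.687, 0.727, -0.0]
contact_force: [-0.7, 0.8, -0.1]
grip_width: 0.997
grasp_force: 0.0
```

View pics/z8.png

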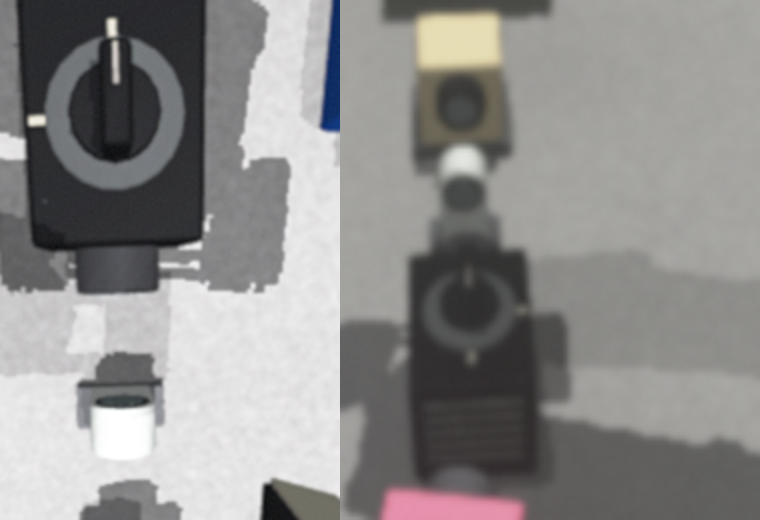

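The wrist view shows the bar's pointer at (115,60) lined up with the ON mark at (111,27). The stand is upright at (123,425), between nozzle and collar. One numeric check of the handle angle.

```bash
python3 - <<'E'
from h import *
w=load("w8");v=w["pixels"].max(2)
m=np.zeros(v.shape,np.uint8);m[20:43,282:294]=v[20:43,282:294]>120
ys,xs=np.nonzero(m);L=cv2.fitLine(np.float32(np.c_[xs,ys]),cv2.DIST_L2,0,.01,.01).ravel();L*=np.r_[[-np.sign(L[1])]*2,1,1]
a=plane(w,L[2:]-9*L[:2],.134);b=plane(w,L[2:]+9*L[:2],.134);print(len(xs),a,b,np.degrees(np.arctan2(*(b-a)[[1,0]])))
p=plane(w,(230+79/2,382/2),.012);q=plane(w,(230+161/2,382/2),.012);print("foot edge",p,q)
E
```

```text
74 [0.62592008 0.16241804 0.134     ] [0.62464805 0.17553985 0.134     ] 95.5369473111169
foot edge [0.61315035 0.00993743 0.012     ] [0.66917684 0.01306936 0.012     ]
```

```bash
python3 -c "
from rig import ctrl
print(ctrl.job_done())"
```

```text
the job is handed in; nothing more can be done
None
```

The job is handed in, with no verdict shown. By my last pictures the stand is upright midway on the beam line (within about 3 mm along it and 1 mm sideways, square to about 2°), the handle was then turned to its ON stop (about 1.56 rad), and everything was let go. I did not re-measure the bottle, jar or slide box at the end, but nothing suggests they were touched.

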